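Find the hidden notch and stack setting plates at it

ROBOT

A 6-joint arm with a two-finger parallel gripper is mounted at the origin on the work surface; the furniture and walls round the work are solid. World frame = base frame: x ahead of the robot, y to its left, z up, the work surface at z = 0. Lengths are in m, angles in rad, forces in N, time in s.
With the tool pointing down it reaches from about 0.25 to 0.725 m from the base axis. Payload 4 kg.
Tool frame: the origin (TCP) lies at the very end of the fingers, on their centre line; the grasp point (between the pads) lies 19 mm behind it; z points along the fingers, y is the line along which they close (so a half turn about z gives the same grasp; the last joint's range is limited). The gripper opens to 85 mm and grips with 20 to 120 N. Pads are 22 mm wide; open, the fingers measure 114 mm over their backs; the gripper's body (76 mm by 85 mm) begins 54 mm behind the grasp point. The pads swing forward as they close: fully open they stand 13 mm farther back than shut.
Start: joints at [-1.3, 0.241, 0.005, 1.335, 0, 1.571], TCP at [0.134, -0.482, 0.231] pointing down, gripper open.
Joint ranges: [-2.72, 2.72], [-1.05, 1.87], [-1.09, 1.28], [-1.99, 2.15], [-1.42, 1.44], [-3.14, 3.14]. Speed limits (rad/s): [2.79, 2.79, 3.14, 3.14, 3.14, 3.14].

INTERFACE

Orientations are given as a unit quaternion [x, y, z, w].
In Python, from workcell import bot, vision, workorder gives the robot as it stands.
- The arm moves only by the shell command python3 -m creep 'ROWS' [OPENING]. ROWS is JSON, a list of rows, each a list of 2 entries, a list of its own where there are three numbers: the shift along the tool's x, y, z in mm, then the turn, a rotation vector about the tool's x, y, z in rad. In form: [[[dx, dy, dz], [wx, wy, wz]], ...]. A call has 1 to 12 rows; each row shifts and turns the commanded pose from where the row before left it, along the tool's axes as they then stand; what a row does not reach is not made up. A row lasts 1/8 s, in which the tool goes at most 62.5 mm and 10.7 degrees, less where a joint would pass 70% of its speed; a pose out of reach is approached as far as the arm can. A call is refused whole if a number of a shift passes 62.5 or a number of a turn 0.188, either way. A call with a gripper value outside its range is refused whole. OPENING is the finger opening in mm, from 0 to 85.4, set as the call begins (- or left out, the last holds). The fingers move at their own pace and stop on an object; the grip force is fixed at half the most. Time passes only in rows, so rows that do not move let the fingers close. It gives the time, the measured TCP pose, the force, the opening and the grip force at its end, in the units of the state.
- bot.get_obs(): the state, without advancing time (a new reading comes with each control period).
- vision.camera(name): name is "side" or "top" or "wrist"; returns a dict with "image" (400x640x3 uint8, blue, green, red), "z_map" (400x640 float32, m along the optical axis (not along the pixel's ray), 0 where there is no reading), "K" (3x3 intrinsics, pixels), "k1" (the pictures are not rectified: a ray, as slopes to the right and down, at radius r is drawn at 1 + k1 r^2 times it, then the intrinsics apply), "rvec" (rotation vector, rad) and "tvec" (3), from world to camera coordinates, as OpenCV has them; the wrist camera has in their place "tool_from_camera" (4x4, takes a point from camera to tool coordinates, whose origin is the TCP and whose axes are the flange's). Camera axes: x right, y down, z forward; pixel columns grow to the right and rows downward; lengths in m; the calibration is good to about 2 mm. A picture is of the moment at which its call begins: read the wrist's pose just before it.
- workorder.job_done(): hands the job in; it is judged then, once.
Trained networks look in a picture, given as the dict that the camera call returned (one of the last four; its "shot" number tells which), for a name from the list of things; names that differ only in an ending like _2 or _b are one class to them, and where a whole thing is asked for, a point or a joint stands for the part that bears it (a point fixed in the world has none). Each returns a list of dicts, best first, with "score" (0 to 1); they miss things now and then, are a little off and sometimes report something else, mostly with a low value. They report only what shows in the picture. A call takes as long as a camera call. They do not tell look-alikes from the thing itself.
- vision.spot_in(picture, query): "position" ([column, row] in pixels, amid what is visible of it).
- vision.place_of(picture, query): "position" ([column, row] in pixels: a listed point, or the origin of a listed thing).
The state is a dict: "clock": time; "joint_pos": joint angles; "joint_vel": joint speeds; "tau": joint torques, N m; "eef_pos": TCP position; "tool_rot": TCP orientation; "ft_force": force on the tool from outside, world axes, zero at the start; "ft_torque": the same for the moment, N m; "grip_width": finger opening in m; "grasp_force": force on a finger pad.
Only numpy, scipy, OpenCV 4.12 (cv2) and the standard library are available. Lean on these libraries where they do the work, as an engineer would, in place of code of your own. Each camera call takes 0.05 s, during which the arm holds its last target. There are 200 camera calls.

TASK

Take the probe pin from its stand, let it down into the right-hand end of the setting table's slot and drag it left along the slot floor, without lifting it out on the way, until it drops into the hidden notch; leave it standing there as the marker. Then stack all the aluminium plates flat on the table, over the slot just left of the pin, long sides along the slot, in one square pile whose right-hand end is no more than 3 cm from the pin's shaft, and leave the oil can and the cup undisturbed.

Things in the scene. Friction and masses are not known exactly. Their poses are not given: they have to be found in the camera images.
- slot_table: fixed steel setting table on feet, 64 (its x) x 320 (its y) x 70 mm high; origin under its centre on the bench; its y axis runs along the slot, to the left as the robot sees it, z up. A slot 16 mm wide runs along the middle (x = 0) of its flat top from y = -98 to y = +62 mm; its floor is 36 mm above the bench, 34 mm below the table's top
- slot_start (a point): middle of the slot's mouth, level with the table's top, 14 mm left of the slot's right-hand end: where the pin goes in (its axes are the table's)
- slot_left_end (a point): left end of the slot's mouth, in the middle of its width, level with the table's top. Across the slot's floor, out of sight, is one notch, 14 mm long along the slot and 24 mm deep (bottom 12 mm above the bench), centred anywhere from y = -58 to +2 mm in the table's frame
- pin_grip (a point): centre of the probe pin's grip: an aluminium cylinder of 16 mm diameter and 45 mm length with dark rings, on a steel shaft of 10 mm diameter and 72 mm length; the whole pin is 117 mm long, 0.09 kg; this point is 94.5 mm above the pin's foot; z along the pin, up. It starts upright in its stand
- pin_foot (a point): centre of the pin's flat foot (lower end of the shaft), with a 1.5 mm chamfer round it. With the foot in the notch the pin stands by itself, leaning up to 0.2 rad
- pin: the probe pin; origin at its foot, z along it, up
- pin_stand: fixed black block 50 x 50 x 40 mm; origin under its centre; the pin stands in its central hole (13 mm diameter, 30 mm deep), so that its foot is 10 mm above the bench
- plate_1_mid (a point): setting plate of bare aluminium, a flat block 64 (its x) x 90 (its y) x 18 mm with two dark screw holes in its top, 0.28 kg, lying flat on the bench at the start; this point is its centre, half-way up. There are 4 to 6 plates; an absent one reads None
- plate_2_mid (a point): setting plate of bare aluminium, a flat block 64 (its x) x 90 (its y) x 18 mm with two dark screw holes in its top, 0.28 kg, lying flat on the bench at the start; this point is its centre, half-way up. There are 4 to 6 plates; an absent one reads None
- plate_3_mid (a point): setting plate of bare aluminium, a flat block 64 (its x) x 90 (its y) x 18 mm with two dark screw holes in its top, 0.28 kg, lying flat on the bench at the start; this point is its centre, half-way up. There are 4 to 6 plates; an absent one reads None
- plate_4_mid (a point): setting plate of bare aluminium, a flat block 64 (its x) x 90 (its y) x 18 mm with two dark screw holes in its top, 0.28 kg, lying flat on the bench at the start; this point is its centre, half-way up. There are 4 to 6 plates; an absent one reads None
- plate_5_mid (a point): setting plate of bare aluminium, a flat block 64 (its x) x 90 (its y) x 18 mm with two dark screw holes in its top, 0.28 kg, lying flat on the bench at the start; this point is its centre, half-way up. There are 4 to 6 plates; an absent one reads None
- plate_6_mid (a point): setting plate of bare aluminium, a flat block 64 (its x) x 90 (its y) x 18 mm with two dark screw holes in its top, 0.28 kg, lying flat on the bench at the start; this point is its centre, half-way up. There are 4 to 6 plates; an absent one reads None
- plate_1: the same plate; origin at the centre of its underside
- plate_2: the same plate; origin at the centre of its underside
- plate_3: the same plate; origin at the centre of its underside
- plate_4: the same plate; origin at the centre of its underside
- plate_5: the same plate; origin at the centre of its underside
- plate_6: the same plate; origin at the centre of its underside
- oil_can: bystander: green oil can with a thin spout, 64 x 84 x 192 mm, origin under its centre
- cup: bystander: white cup, 80 mm across and 94 mm high, origin under its centre
Not all that is in view belongs to the job. Leave any green or yellow look-alike of the plate_2 alone.

How it is judged:
By the outcome, as a careful person would: the job done as asked, in the order asked, and still so for the second after the job is handed in, with the robot touching nothing.
Of plate_1, plate_2, plate_3, plate_4, plate_5, plate_6 only 4 to 6 are there at a start; the rules pass over those that are not, and their reading is None.
At some moment in a run one of plate_1, plate_5, plate_6 may be knocked a few centimetres aside while the robot is not near it.
It also fails if it takes over 210 s, if anything falls off the work surface, if the arm or the gripper's body presses on something with over 40 N, if the wrist force passes 120 N, or if a joint passes its speed limit or range.

## Working session

There is one attempt and no reset: what is moved stays moved. The work goes in short steps, Python scripts to look and compute and a shell command to move; the robot and the scene stay as the last step left them, time stands still between calls to the robot, and variables do not carry over. Pictures are saved under pics/ and viewed, at most 14 in all, crops included, and the job is handed in when it is done.

```bash
ls; mkdir -p pics; cat > h.py <<'E'
import numpy as np, cv2
from scipy.spatial.transform import Rotation as R
from workcell import bot, vision, workorder
def pose():
    o=bot.get_obs(); T=np.eye(4); T[:3,:3]=R.from_quat(o["tool_rot"]).as_matrix(); T[:3,3]=o["eef_pos"]; return T
def shot(name):
    T=pose(); p=vision.camera(name)
    if name=="wrist": p["W"]=T@p["tool_from_camera"]
    else:
        M=np.eye(4); M[:3,:3]=cv2.Rodrigues(np.array(p["rvec"],float))[0]; M[:3,3]=np.ravel(p["tvec"]); p["W"]=np.linalg.inv(M)
    return p
def ray(p,px):
    K=np.array(p["K"]); d=np.array([(px[0]-K[0,2])/K[0,0],(px[1]-K[1,2])/K[1,1]]); u=d.copy()
    for _ in range(20): u=d/(1+p["k1"]*(u@u))
    return np.array([u[0],u[1],1.])
def at_z(p,px,z):
    d=p["W"][:3,:3]@ray(p,px); o=p["W"][:3,3]; return o+d*(z-o[2])/d[2]
def at_depth(p,px):
    z=p["z_map"][int(round(px[1])),int(round(px[0]))]; return (p["W"]@np.append(ray(p,px)*z,1))[:3]
def project(p,X):
    c=np.linalg.inv(p["W"])@np.append(X,1); u=c[:2]/c[2]; u=u*(1+p["k1"]*(u@u)); K=np.array(p["K"]); return u*[K[0,0],K[1,1]]+[K[0,2],K[1,2]]
def cloud(p):
    K=np.array(p["K"]); v,u=np.mgrid[0:400,0:640]; d=np.stack([(u-K[0,2])/K[0,0],(v-K[1,2])/K[1,1]],-1); s=d.copy()
    for _ in range(20): s=d/(1+p["k1"]*(s**2).sum(-1,keepdims=True))
    z=p["z_map"][...,None]; X=np.concatenate([s*z,z],-1)
    return X@p["W"][:3,:3].T+p["W"][:3,3]
E
python3 - <<'E'
from h import *
np.set_printoptions(precision=4,suppress=True)
for n in ("top","side"):
    p=shot(n); cv2.imwrite(f"pics/{n}0.png",p["image"]); print(n,p["W"][:3,3],p["K"][0][0],p["k1"])
    for q in ("slot_table","slot_start","slot_left_end","pin_grip","pin_stand","plate_1_mid","oil_can","cup"):
        for r in vision.place_of(p,q)[:8]:
            print(q,round(r["score"],2),np.round(r["position"],1),at_depth(p,r["position"]))
print(bot.get_obs())
E
```

```text
pics
top [0.4177 0.0051 1.4045] 452.5591753424253 0.022756635892491103
slot_table 0.85 [317.4 160.9] [ 0.6189 -0.016   0.0726]
slot_table 0.16 [196.7 209.9] [0.4667 0.3487 0.0163]
slot_start 0.71 [344.  154.2] [ 0.6428 -0.0953  0.0616]
slot_left_end 0.57 [299.9 154.1] [0.6433 0.0371 0.04  ]
slot_left_end 0.17 [416.  172.9] [ 0.5976 -0.3216  0.0185]
pin_grip 0.63 [436.6 216. ] [ 0.4626 -0.3553  0.127 ]
pin_grip 0.28 [319.1 220.7] [ 0.4429 -0.0266  0.0181]
pin_stand 0.54 [425.9 220.3] [ 0.4519 -0.3478  0.0397]
plate_1_mid 0.91 [198.2 209.8] [0.467  0.3432 0.0198]
oil_can 0.62 [227.3 123.2] [0.7295 0.2584 0.0521]
cup 0.8 [398.9 121.6] [ 0.761  -0.2705 -0.0003]
side [-0.1142 -1.1946  0.8901] 489.97166404004867 0.022253077524964852
slot_start 0.71 [361.5 213. ] [ 0.6291 -0.0916  0.0672]
slot_left_end 0.9 [347.  192.4] [0.655  0.0428 0.0678]
pin_grip 0.54 [361.5 293.8] [ 0.4488 -0.3831  0.0321]
pin_grip 0.43 [363.4 266.8] [ 0.4595 -0.3677  0.106 ]
pin_grip 0.33 [337.4 177.8] [ 0.7442  0.2617 -0.0004]
pin_stand 0.73 [357.4 299.6] [ 0.4361 -0.3846  0.0186]
pin_stand 0.72 [358.6 265.1] [ 0.4479 -0.3625  0.1119]
plate_1_mid 0.41 [265.3 178.4] [ 0.1437 -0.5238  0.5112]
oil_can 0.69 [336.8 176.1] [0.7394 0.2586 0.0097]
cup 0.65 [428.3 248.8] [ 0.7393 -0.2961  0.024 ]
{'clock': 0.9, 'joint_pos': array([-1.3   ,  0.2406,  0.0051,  1.3352, -0.    ,  1.5708]), 'joint_vel': array([-0.0001,  0.0009, -0.0006, -0.0007,  0.0004,  0.0021]), 'tau': array([ -0.0003, -37.2196,  25.2693,   0.001 ,   0.0001,   0.    ]), 'eef_pos': array([ 0.1338, -0.4818,  0.2313]), 'tool_rot': array([0.9908, 0.135 , 0.    , 0.    ]), 'ft_force': array([-0.8503, -0.559 ,  0.0703]), 'ft_torque': array([-0.0029, -0.0281,  0.021 ]), 'grasp_force': 0.0, 'grip_width': 0.08535365282765131}
```

```bash
python3 -c "
import cv2,numpy as np
a=cv2.imread('pics/top0.png');b=cv2.imread('pics/side0.png')
cv2.imwrite('pics/both.png',cv2.resize(np.vstack([a,b]),(480,600)))"
```

```text
(no output)
```

View pics/top0.png

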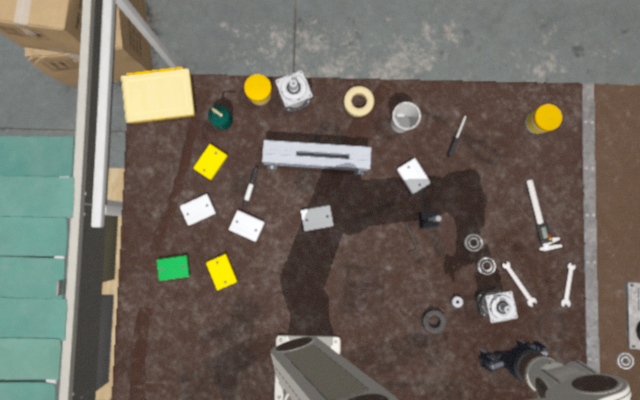

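View pics/side0.png

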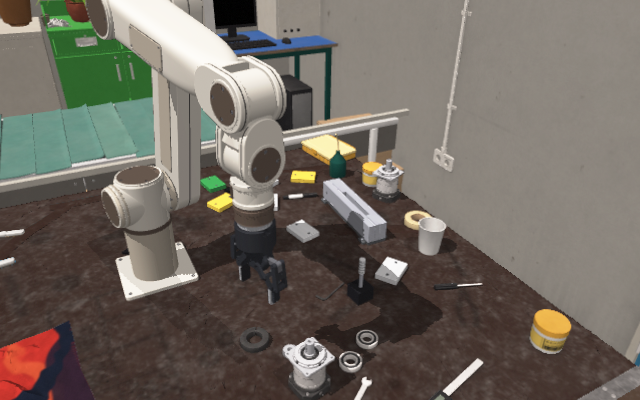

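The top view shows four grey/white plates at about (198,209), (247,225), (318,218) and (413,176). The slot table is at (317,155) and the pin in its stand at (430,218). The yellow and green blocks are look-alikes. Next I measure them all from the depth cloud.

```bash
cat >> h.py <<'E'
def rect(X,m):
    P=X[m][:,:2].astype(np.float32)*1000
    (c,s,a)=cv2.minAreaRect(P); 
    if s[0]>s[1]: s=s[::-1]; a=a+90   # a+90 -> long axis
    return np.round(c,1),np.round(s,1),round((a+90+90)%180-90,1),len(P)   # angle of long axis from +x, deg
def plates(p,zl=.010,zh=.026,box=(.2,.72,-.5,.5)):
    X=cloud(p); hsv=cv2.cvtColor(p["image"],cv2.COLOR_BGR2HSV)
    m=(X[...,2]>zl)&(X[...,2]<zh)&(hsv[...,1]<70)&(hsv[...,2]>90)&(X[...,0]>box[0])&(X[...,0]<box[1])&(X[...,1]>box[2])&(X[...,1]<box[3])&(p["z_map"]>0)
    n,l,st,_=cv2.connectedComponentsWithStats(m.astype(np.uint8))
    for i in range(1,n):
        if st[i,4]>150: print("comp",st[i,:5],*rect(X,l==i),"z",round(float(np.median(X[l==i][:,2])),4))
E
python3 - <<'E'
from h import *
p=shot("top"); X=cloud(p)
plates(p)
m=(X[...,2]>.06)&(X[...,2]<.08)&(abs(X[...,0]-.62)<.08)&(abs(X[...,1]+.03)<.2); print("table",rect(X,m),np.median(X[m][:,2]))
# stand
m=(X[...,2]>.03)&(X[...,2]<.05)&(abs(X[...,0]-.45)<.06)&(abs(X[...,1]+.34)<.07); print("stand",rect(X,m),X[m].mean(0))
m=(X[...,2]>.09)&(X[...,2]<.14)&(abs(X[...,0]-.45)<.06)&(abs(X[...,1]+.34)<.07); print("pin",rect(X,m),X[m].mean(0),X[m].max(0))
for px in ((297,154),(350,156)): print(at_z(p,px,.07))
print(at_z(p,(430,218),.04))
E
```

```text
comp [397 159  33  35 607] [ 588.2 -313.5] [65.  89.9] 33.2 607 z 0.0176
comp [180 195  35  31 621] [467.1 346.8] [64.3 91.2] -64.3 621 z 0.0183
comp [301 206  32  25 606] [451.3 -18.5] [65.2 89.9] -78.9 606 z 0.0177
comp [229 211  35  31 618] [421.7 196.4] [64.1 91.2] 67.6 618 z 0.0177
table (array([638.9, -11.9]), array([ 65.6, 320.2]), 87.8, 2061) 0.06964696098018841
stand (array([ 455.7, -358.4]), array([49.7, 50.9]), -84.1, 244) [ 0.45567137 -0.35523415  0.0397007 ]
pin (array([ 455.9, -357. ]), array([13.5, 15.1]), -52.3, 42) [ 0.45570255 -0.35549562  0.11906366] [ 0.46358936 -0.34928482  0.13163949]
[0.63840001 0.04505142 0.07      ]
[ 0.63648571 -0.11267141  0.07      ]
[ 0.45909897 -0.36001887  0.04      ]
```

```bash
cat >> h.py <<'E'
def go(x,y,z,yaw_deg):  # mm, tool-down; prints turn and shift (after turn) in tool axes
    T=pose(); p=T[:3,3]*1000; th=np.radians(yaw_deg)
    G=np.array([[np.cos(th),np.sin(th),0],[np.sin(th),-np.cos(th),0],[0,0,-1]])
    rv=R.from_matrix(T[:3,:3].T@G).as_rotvec(); print("at",np.round(p,1),"turn",np.round(rv,4),"then shift",np.round(G.T@(np.array([x,y,z])-p),1))
E
python3 -m creep '[[[0,0,0],[0,0,0.155]],[[0,0,0],[0,0,0.154]],[[30,-12,0],[0,0,0]],[[50,-22,0],[0,0,0]],[[50,-22,0],[0,0,0]],[[50,-22,0],[0,0,0]],[[50,-22,0],[0,0,0]],[[40,-18,0],[0,0,0]],[[0,0,0],[0,0,0]],[[0,0,0],[0,0,0]]]' 50
python3 - <<'E'
from h import *
go(455.8,-357.5,200,-2.2)
p=shot("wrist"); cv2.imwrite("pics/w1.png",p["image"]); X=cloud(p)
print(p["tool_from_camera"])
for q in("pin_grip","pin_stand"):
  for r in vision.place_of(p,q)[:2]: print(q,r["score"],r["position"],at_z(p,r["position"],.1045 if q=="pin_grip" else 0))
m=(X[...,2]>.03)&(X[...,2]<.05)&(abs(X[...,0]-.45)<.06)&(abs(X[...,1]+.36)<.06); print("stand",rect(X,m))
m=(X[...,2]>.122)&(X[...,2]<.14)&(abs(X[...,0]-.45)<.06)&(abs(X[...,1]+.36)<.06); print("pin",rect(X,m),X[m].mean(0))
E
```

```text
clock: 2.2
eef_pos: [0.4077, -0.3741, 0.2311]
tool_rot: [1.0, -0.019, -0.0, -0.0]
ft_force: [-0.5, -0.8, 0.0]
grip_width: 0.0502
grasp_force: 0.0
at [ 407.7 -374.1  231.1] turn [-0.0001  0.0009  0.0006] then shift [ 47.4 -18.4  31.1]
[[ 3.29151549e-04 -9.54496519e-01 -2.98221876e-01  7.54008936e-02]
 [ 9.99999932e-01  2.64317890e-04  2.57730995e-04  8.42583613e-04]
 [-1.67177960e-04 -2.98221941e-01  9.54496541e-01 -1.42432580e-01]
 [ 0.00000000e+00  0.00000000e+00  0.00000000e+00  1.00000000e+00]]
pin_grip 0.61 [300.0, 130.2] [ 0.45769704 -0.36095353  0.1045    ]
pin_stand 0.61 [305.9, 123.4] [ 0.45506381 -0.36139098  0.        ]
stand (array([ 456.8, -359.6]), array([50.4, 50.6]), 5.9, 2105)
pin (array([ 456.9, -359.9]), array([14.9, 15. ]), 86.9, 353) [ 0.45707028 -0.35985966  0.1267302 ]
```

View pics/w1.png

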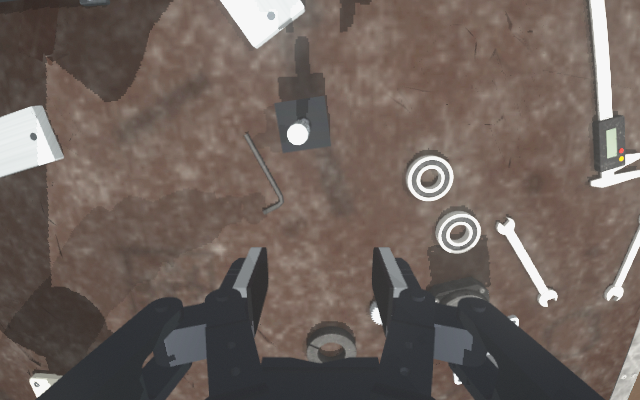

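The wrist picture shows the pin upright in its stand at (298,132), in line with the open fingers. I'll go above it and down.

```bash
python3 -m creep '[[[24,-8,0],[0,0,0]],[[25,-8,0],[0,0,0]],[[0,0,30],[0,0,0]],[[0,0,40],[0,0,0]],[[0,0,40],[0,0,0]],[[0,0,35],[0,0,0]],[[0,0,0],[0,0,0]],[[0,0,0],[0,0,0]]]' 50
python3 -m creep '[[[0,0,0],[0,0,0]],[[0,0,0],[0,0,0]],[[0,0,0],[0,0,0]],[[0,0,0],[0,0,0]],[[0,0,0],[0,0,0]],[[0,0,0],[0,0,0]]]' 0
```

```text
clock: 3.35
eef_pos: [0.4578, -0.3612, 0.0878]
tool_rot: [1.0, -0.02, 0.001, 0.001]
ft_force: [0.4, -0.8, -0.3]
grip_width: 0.0498
grasp_force: 0.0
clock: 4.1
eef_pos: [0.4586, -0.3601, 0.0881]
tool_rot: [1.0, -0.019, 0.001, 0.0]
ft_force: [-1.0, 1.3, 5.2]
grip_width: 0.0144
grasp_force: 58.3
```

```bash
python3 -m creep '[[[0,0,-15],[0,0,0]],[[0,0,-40],[0,0,0]],[[0,0,-50],[0,0,0]],[[0,0,-25],[0,0,0]],[[40,-50,0],[0,0,0]],[[40,-55,0],[0,0,0]],[[30,-60,0],[0,0,0]],[[0,-40,0],[0,0,0]],[[0,0,0],[0,0,0]],[[0,0,0],[0,0,0]],[[0,0,0],[0,0,0]]]' 0
python3 - <<'E'
from h import *
go(635.7,-95.8,210,-2.2)
p=shot("wrist"); cv2.imwrite("pics/w2.png",p["image"]); X=cloud(p)
m=(X[...,2]>.063)&(X[...,2]<.08)&(abs(X[...,0]-.64)<.06)&(X[...,1]>-.19); print("table part",rect(X,m),np.median(X[m][:,2]))
T=np.linalg.inv(pose())
Y=X@T[:3,:3].T+T[:3,3]
# pin points below tcp
m=(p["z_map"]>0)&(abs(Y[...,0])<.03)&(abs(Y[...,1])<.02)&(Y[...,2]>.002)&(Y[...,2]<.08); print(m.sum(), Y[m].mean(0) if m.any() else 0)
for q in("slot_start","slot_left_end","pin_foot"):
  for r in vision.place_of(p,q)[:2]: print(q,round(r["score"],2),r["position"],at_z(p,r["position"],.07))
E
```

```text
clock: 5.48
eef_pos: [0.5685, -0.1703, 0.2166]
tool_rot: [1.0, -0.02, 0.0, 0.0]
ft_force: [0.1, -0.1, -1.4]
grip_width: 0.0144
grasp_force: 58.8
at [ 568.5 -170.3  216.6] turn [ 0.0005 -0.0003 -0.0017] then shift [ 64.2 -77.    6.6]
table part (array([640.5, -20.3]), array([ 64.2, 304.5]), 87.7, 20659) 0.06973944308926244
691 [0.00282561 0.00049526 0.03586447]
slot_start 0.94 [227.5, 108.8] [ 0.63783603 -0.09479492  0.07      ]
slot_left_end 0.65 [71.2, 112.4] [0.64331569 0.04763735 0.07      ]
pin_foot 0.77 [322.4, 212.6] [ 0.54015722 -0.17269052  0.07      ]
```

View pics/w2.png

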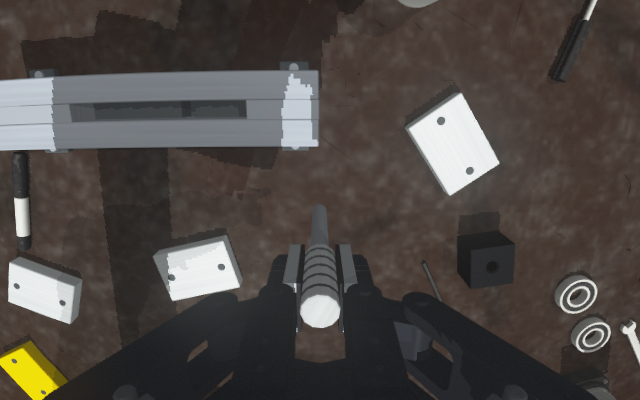

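The picture shows the pin held upright, foot at (322,210), and the slot from (70,110) to (247,110), with its start at (227,109). I'll go over slot_start.

```bash
python3 -m creep '[[[20,-25,0],[0,0,0]],[[28,-30,0],[0,0,0]],[[19.5,-23,0],[0,0,0]],[[0,0,25],[0,0,0]],[[0,0,25],[0,0,0]],[[0,0,0],[0,0,0]],[[0,0,0],[0,0,0]],[[0,0,0],[0,0,0]]]' 0
python3 - <<'E'
from h import *
p=shot("wrist"); cv2.imwrite("pics/w3.png",p["image"]); X=cloud(p)
T=np.linalg.inv(pose()); Y=X@T[:3,:3].T+T[:3,3]
for a in (.01,.02,.03,.04,.05,.06,.07):
  m=(p["z_map"]>0)&(abs(Y[...,0])<.02)&(abs(Y[...,1])<.012)&(Y[...,2]>a)&(Y[...,2]<a+.01); 
  if m.sum()>5: print(a,m.sum(),np.round(np.percentile(Y[m][:,0],[5,90,98])*1e3,1),np.round(np.percentile(Y[m][:,1],[2,50,98])*1e3,1))
m=(X[...,2]>.063)&(X[...,2]<.08)&(abs(X[...,0]-.64)<.06)&(X[...,1]>-.19); print("table part",rect(X,m),np.median(X[m][:,2]))
# slot floor points
m=(X[...,2]<.05)&(X[...,2]>.0)&(abs(X[...,0]-.64)<.02)&(X[...,1]>-.13)&(X[...,1]<.08)
print("slot",rect(X,m),m.sum())
for q in("slot_start","pin_foot"):
  for r in vision.place_of(p,q)[:2]: print(q,round(r["score"],2),r["position"],at_z(p,r["position"],.07 if q!="pin_foot" else pose()[2,3]-.078))
print(np.round(pose()[:3,3]*1e3,1))
E
```

```text
clock: 6.68
eef_pos: [0.64, -0.094, 0.168]
tool_rot: [1.0, -0.019, 0.001, 0.0]
ft_force: [-0.7, -1.0, 0.1]
grip_width: 0.0147
grasp_force: 58.8
0.01 104 [1.1 3.8 3.9] [-3.6  0.6  4.9]
0.02 121 [0.4 3.6 3.8] [-3.8  0.6  5.4]
0.03 109 [0.2 3.5 3.8] [-4.   0.6  5.2]
0.04 92 [-0.4  3.6  3.8] [-4.3  0.6  5.4]
0.05 75 [0.4 3.6 3.9] [-4.   0.6  5.1]
0.06 72 [-0.1  3.5  3.8] [-4.2  0.5  5.3]
0.07 43 [-0.3  3.6  3.8] [-4.3  0.5  4.8]
table part (array([641. , -12.3]), array([ 64.4, 322. ]), 87.8, 26882) 0.0696809863855412
slot (array([635.7, -29.9]), array([  9.9, 161.2]), 87.0, 2381) 2381
slot_start 0.69 [318.1, 202.5] [ 0.63771706 -0.09363164  0.07      ]
pin_foot 0.8 [318.3, 210.9] [ 0.63764869 -0.0938508   0.08942708]
pin_foot 0.68 [92.6, 358.9] [0.50574392 0.11197269 0.08942708]
[639.7 -93.8 167.4]
```

View pics/w3.png

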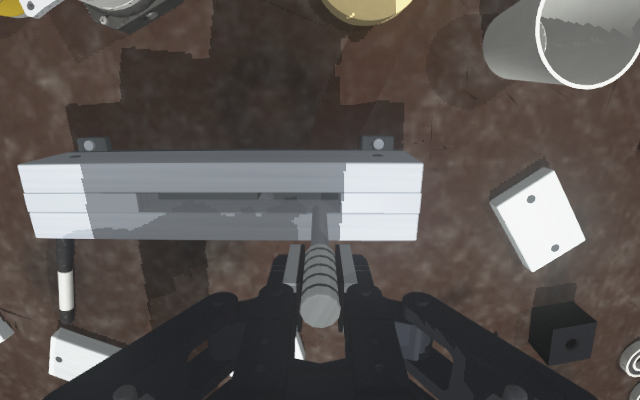

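The foot at (318,211) lines up with slot_start at (318,202), allowing for the pin being higher. Descending.

```bash
python3 -m creep '[[[-0.5,0,10],[0,0,0]],[[0,0,10],[0,0,0]],[[0,0,10],[0,0,0]],[[0,0,10],[0,0,0]],[[0,0,7],[0,0,0]],[[0,0,0],[0,0,0]],[[0,0,0],[0,0,0]]]' 0
python3 -m creep '[[[0,0,1.5],[0,0,0]],[[0,0,1.5],[0,0,0]],[[0,0,1.5],[0,0,0]],[[0,0,0.5],[0,0,0]],[[0,0,0],[0,0,0]],[[0,0,0],[0,0,0]]]' 0
```

```text
clock: 7.7
eef_pos: [0.639, -0.0936, 0.1197]
tool_rot: [1.0, -0.019, 0.0, 0.0]
ft_force: [0.3, -0.1, -0.5]
grip_width: 0.0146
grasp_force: 58.8
clock: 8.45
eef_pos: [0.6387, -0.0935, 0.1143]
tool_rot: [1.0, -0.019, 0.0, -0.0]
ft_force: [0.5, -0.6, -0.5]
grip_width: 0.0148
grasp_force: 58.8
```

```bash
python3 -m creep '[[[0,0,0.7],[0,0,0]],[[0,0,0.7],[0,0,0]],[[0,0,0],[0,0,0]],[[0,0,0],[0,0,0]]]' 0
python3 -m creep '[[[0,0,0.7],[0,0,0]],[[0,0,0],[0,0,0]],[[0,0,0],[0,0,0]]]' 0
```

```text
clock: 8.95
eef_pos: [0.6391, -0.0936, 0.1141]
tool_rot: [1.0, -0.019, 0.001, 0.0]
ft_force: [-0.8, 0.0, 6.1]
grip_width: 0.0149
grasp_force: 59.5
clock: 9.32
eef_pos: [0.6392, -0.0936, 0.1141]
tool_rot: [1.0, -0.019, 0.001, 0.0]
ft_force: [-1.3, 1.1, 8.6]
grip_width: 0.0145
grasp_force: 59.8
```

```bash
python3 -m creep '[[[0,-2.5,0.7],[0,0,0]],[[0,-2.5,0.7],[0,0,0]],[[0,-2.5,0],[0,0,0]],[[0,-2.5,0],[0,0,0]],[[0,-2.5,0],[0,0,0]],[[0,-2.5,0],[0,0,0]],[[0,-2.5,0],[0,0,0]],[[0,0,0],[0,0,0]]]' 0
python3 -m creep '[[[0,-1.2,0],[0,0,0]],[[0,-1.2,0],[0,0,0]],[[0,-1.2,0],[0,0,0]],[[0,-1.2,0],[0,0,0]],[[0,-1.2,0],[0,0,0]],[[0,-1.2,0],[0,0,0]],[[0,-1.2,0],[0,0,0]],[[0,-1.2,0],[0,0,0]]]' 0
```

```text
clock: 10.32
eef_pos: [0.6414, -0.0795, 0.1141]
tool_rot: [1.0, -0.02, 0.003, 0.004]
ft_force: [-0.7, -6.6, 9.6]
grip_width: 0.0145
grasp_force: 60.2
clock: 11.32
eef_pos: [0.642, -0.0702, 0.1141]
tool_rot: [1.0, -0.02, 0.003, 0.004]
ft_force: [0.6, -6.5, 9.6]
grip_width: 0.0145
grasp_force: 60.2
```

```bash
python3 -m creep '[[[-0.5,-1.2,0],[0,0,0]],[[-0.5,-1.2,0],[0,0,0]],[[-0.5,-1.2,0],[0,0,0]],[[0,-1.2,0],[0,0,0]],[[0,-1.2,0],[0,0,0]],[[0,-1.2,0],[0,0,0]],[[0,-1.2,0],[0,0,0]],[[0,-1.2,0],[0,0,0]],[[0,-1.2,0],[0,0,0]],[[0,-1.2,0],[0,0,0]]]' 0
```

```text
clock: 12.58
eef_pos: [0.6411, -0.0581, 0.1141]
tool_rot: [1.0, -0.02, 0.004, 0.004]
ft_force: [0.1, -5.8, 8.8]
grip_width: 0.0144
grasp_force: 60.0
```

```bash
python3 -m creep '[[[0,-1.2,0],[0,0,0]],[[0,-1.2,0],[0,0,0]],[[0,-1.2,0],[0,0,0]],[[0,-1.2,0],[0,0,0]],[[0,-1.2,0],[0,0,0]],[[0,-1.2,0],[0,0,0]],[[0,-1.2,0],[0,0,0]],[[0,-1.2,0],[0,0,0]]]' 0
```

```text
clock: 13.58
eef_pos: [0.6395, -0.0451, 0.1114]
tool_rot: [1.0, -0.019, 0.001, -0.0]
ft_force: [-0.4, -0.2, -1.0]
grip_width: 0.0148
grasp_force: 58.8
```

It has dropped: z fell 2.7 mm and the forces vanished. Lowering into the notch.

```bash
python3 -m creep '[[[0,0,1.5],[0,0,0]],[[0,0,1.5],[0,0,0]],[[0,0,1.5],[0,0,0]],[[0,0,1.5],[0,0,0]],[[0,0,0],[0,0,0]]]' 0
```

```text
clock: 14.2
eef_pos: [0.6389, -0.0448, 0.1045]
tool_rot: [1.0, -0.019, -0.0, -0.0]
ft_force: [-0.5, -0.3, -0.6]
grip_width: 0.0147
grasp_force: 58.9
```

```bash
python3 -m creep '[[[0.5,0,1.5],[0,0,0]],[[0.5,0,2],[0,0,0]],[[0.5,0,2],[0,0,0]],[[0,0,2],[0,0,0]],[[0,0,2],[0,0,0]],[[0,0,2],[0,0,0]],[[0,0,1.5],[0,0,0]],[[0,0,1],[0,0,0]],[[0,0,0],[0,0,0]],[[0,0,0],[0,0,0]]]' 0
```

```text
clock: 15.45
eef_pos: [0.6406, -0.0448, 0.0909]
tool_rot: [1.0, -0.019, 0.0, 0.0]
ft_force: [-0.3, -0.1, -1.6]
grip_width: 0.0146
grasp_force: 58.9
```

```bash
python3 -m creep '[[[0,0,0.7],[0,0,0]],[[0,0,0],[0,0,0]],[[0,0,0],[0,0,0]],[[0,0,0],[0,0,0]]]' 0
python3 -m creep '[[[0,0,0],[0,0,0]],[[0,0,0],[0,0,0]],[[0,0,0],[0,0,0]],[[0,0,0],[0,0,0]],[[0,0,-15],[0,0,0]],[[0,0,-35],[0,0,0]],[[0,0,-50],[0,0,0]],[[0,0,-50],[0,0,0]],[[-40,0,0],[0,0,0]],[[0,0,0],[0,0,0]],[[0,0,0],[0,0,0]]]' 40
python3 - <<'E'
from h import *
p=shot("wrist"); cv2.imwrite("pics/w4.png",p["image"]); X=cloud(p)
for a in (.07,.08,.09,.10,.11,.12,.125):
  m=(p["z_map"]>0)&(abs(X[...,0]-.64)<.04)&(abs(X[...,1]+.045)<.04)&(X[...,2]>a+.002)&(X[...,2]<a+.01)
  if m.sum()>5: print(a,m.sum(),np.round(np.percentile(X[m],[5,50,95],axis=0)*1e3,1)[:,:2].tolist())
m=(X[...,2]>.066)&(X[...,2]<.074)&(abs(X[...,0]-.64)<.05)&(X[...,1]>-.19); print("table",rect(X,m),np.median(X[m][:,2]))
t=shot("top"); plates(t)
print(pose()[:3,3])
E
```

```text
clock: 15.95
eef_pos: [0.6407, -0.0449, 0.0902]
tool_rot: [1.0, -0.019, 0.0, -0.0]
ft_force: [0.1, 0.4, 0.8]
grip_width: 0.0146
grasp_force: 58.9
clock: 17.32
eef_pos: [0.601, -0.0434, 0.2412]
tool_rot: [1.0, -0.019, 0.001, 0.0]
ft_force: [1.1, 0.5, 0.2]
grip_width: 0.0399
grasp_force: 0.0
0.09 13 [[641.7, -52.5], [646.0, -46.3], [646.9, -41.3]]
0.1 17 [[643.5, -50.6], [646.0, -44.7], [646.9, -38.5]]
0.11 19 [[642.4, -51.2], [646.0, -45.5], [646.9, -38.8]]
0.12 316 [[633.5, -51.5], [639.8, -45.2], [646.0, -38.9]]
0.125 286 [[633.5, -51.4], [639.4, -45.2], [645.4, -39.0]]
table (array([640.7, -12.8]), array([ 64.2, 321.1]), 87.5, 19104) 0.06979124504362816
comp [397 159  33  35 610] [ 587.9 -312.5] [65.5 89.8] 32.4 610 z 0.0179
comp [180 195  35  31 618] [467.5 347.7] [64.6 91.4] -64.2 618 z 0.0178
comp [229 211  35  31 617] [421.8 196.4] [63.8 90.4] 67.0 617 z 0.0178
[ 0.60141444 -0.04336709  0.24044397]
```

View pics/w4.png

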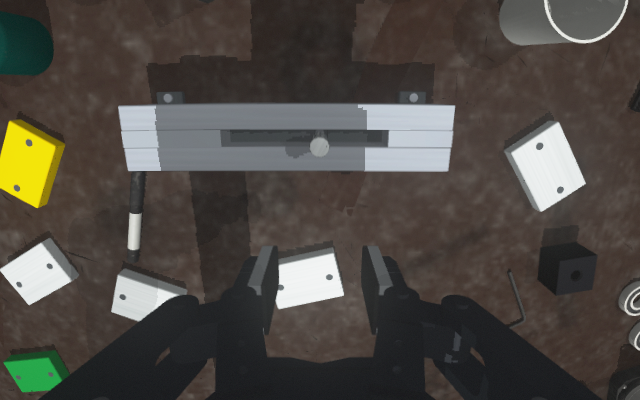

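The pin stands upright in the notch: in the picture its top is at (319,147), world (640,-45). I'll move over the plate at (451,-18), turn, and check finger-tip geometry at wide opening.

```bash
python3 -m creep '[[[-50,-6,0],[0,0,-0.18]],[[0,0,0],[0,0,-0.18]],[[0,0,0],[0,0,-0.18]],[[0,0,0],[0,0,-0.18]],[[0,0,0],[0,0,-0.18]],[[0,0,0],[0,0,-0.18]],[[0,0,0],[0,0,-0.18]],[[0,0,0],[0,0,-0.18]],[[0,0,0],[0,0,-0.18]],[[0,0,0],[0,0,-0.18]],[[0,0,0],[0,0,0]],[[0,0,0],[0,0,0]]]' 74
python3 - <<'E'
from h import *
p=shot("wrist"); cv2.imwrite("pics/w5.png",p["image"]); X=cloud(p); plates(p)
T=np.linalg.inv(pose()); Y=X@T[:3,:3].T+T[:3,3]
m=(p["z_map"]>0)&(p["z_map"]<.2)&(abs(Y[...,1])>.03)&(abs(Y[...,1])<.06)&(abs(Y[...,0])<.03)
for s in (-1,1):
  k=m&(Y[...,1]*s>0); print(s,k.sum(),np.round(np.percentile(Y[k],[1,50,99],axis=0)*1e3,1).tolist())
go(451.3,-18.5,120,101.1); print(bot.get_obs()["joint_pos"])
E
```

```text
clock: 18.92
eef_pos: [0.5513, -0.0354, 0.2399]
tool_rot: [0.637, 0.771, -0.0, -0.0]
ft_force: [-0.8, -0.1, -0.3]
grip_width: 0.074
grasp_force: 0.0
comp [396   4  23  43 255] [608.4 126.4] [13.  41.8] 86.6 255 z 0.0139
comp [ 204   93   64   83 4678] [452.7 -18.7] [64.8 90.2] -79.0 4678 z 0.0178
comp [336 211  25  68 244] [ 598.7 -123.1] [11.6 92.6] 87.9 244 z 0.0152
comp [ 273  334   71   29 1175] [ 584.4 -305.3] [45.1 90.6] 32.3 1175 z 0.0176
-1 10273 [[-11.2, -59.8, -88.1], [8.5, -47.9, -62.2], [16.9, -30.3, -12.9]]
1 10816 [[-11.1, 30.6, -88.9], [8.3, 48.7, -62.6], [16.7, 59.8, -13.5]]
at [551.1 -35.4 240. ] turn [-0.0001 -0.     -0.0047] then shift [ 35.8 -94.7 120. ]
[-6.41991700e-02  3.42254342e-01  1.66587542e-01  1.39524215e+00
  3.65615824e-06  1.31757636e+00]
```

View pics/w5.png

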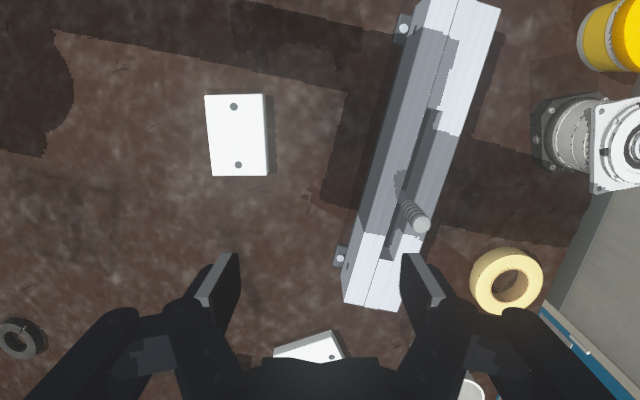

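The plate to pick shows at (237,135), long sides along the tool's x. Moving over and down.

```bash
python3 -m creep '[[[8,-20,0],[0,0,0]],[[15,-40,20],[0,0,0]],[[12.2,-33.4,40],[0,0,0]],[[0,0,50],[0,0,0]],[[0,0,50],[0,0,0]],[[0,0,30],[0,0,0]],[[0,0,0],[0,0,0]],[[0,0,0],[0,0,0]],[[0,0,0],[0,0,0]]]' 78
python3 - <<'E'
from h import *
go(452.7,-18.7,-4,101.0)
E
```

```text
clock: 20.1
eef_pos: [0.4542, -0.0187, 0.0518]
tool_rot: [0.637, 0.771, 0.001, 0.001]
ft_force: [0.1, -0.3, 0.0]
grip_width: 0.0774
grasp_force: 0.0
at [454.2 -18.7  51.8] turn [ 0.0035  0.0008 -0.0014] then shift [ 0.3 -1.4 55.8]
```

```bash
python3 -m creep '[[[0,-1.2,20],[0,0,0]],[[0,0,20],[0,0,0]],[[0,0,10],[0,0,0]],[[0,0,5],[0,0,0]],[[0,0,0],[0,0,0]],[[0,0,0],[0,0,0]]]' 78
python3 -m creep '[[[0,0,0],[0,0,0]],[[0,0,0],[0,0,0]],[[0,0,0],[0,0,0]],[[0,0,0],[0,0,0]],[[0,0,0],[0,0,0]]]' 40
```

```text
clock: 20.85
eef_pos: [0.4519, -0.0189, -0.0043]
tool_rot: [0.636, 0.771, 0.0, 0.0]
ft_force: [-0.0, 0.1, -0.0]
grip_width: 0.078
grasp_force: 0.0
clock: 21.48
eef_pos: [0.4524, -0.0188, -0.0038]
tool_rot: [0.636, 0.771, 0.001, 0.001]
ft_force: [0.2, 0.4, 5.2]
grip_width: 0.0626
grasp_force: 65.9
```

```bash
python3 -m creep '[[[0,0,-10],[0,0,0]],[[0,0,-40],[0,0,0]],[[0,0,-50],[0,0,0]],[[0,0,-40],[0,0,0.116]],[[0,0,0],[0,0,0.116]],[[5,20,0],[0,0,0]],[[12,45,0],[0,0,0]],[[12,48,0],[0,0,0]],[[12,45,0],[0,0,0]],[[6,30,0],[0,0,0]],[[0,0,0],[0,0,0]],[[0,0,0],[0,0,0]]]' 40
python3 - <<'E'
from h import *
go(642.1,20.8,66,87.7)
p=shot("wrist"); cv2.imwrite("pics/w6.png",p["image"]); X=cloud(p)
T=np.linalg.inv(pose()); Y=X@T[:3,:3].T+T[:3,3]
m=(p["z_map"]>0)&(abs(Y[...,1])<.04)&(abs(Y[...,0])<.06)&(Y[...,2]>-.03)&(Y[...,2]<0.0)&(p["z_map"]<.25)
k=Y[m]; print("held plate, tool frame", np.round(np.percentile(k,[1,50,99],axis=0)*1e3,1).tolist())
m=(X[...,2]>.066)&(X[...,2]<.074)&(abs(X[...,0]-.64)<.05)&(abs(X[...,1])<.19); print("table",rect(X,m),np.median(X[m][:,2]))
m=(X[...,2]>.122)&(X[...,2]<.14)&(abs(X[...,0]-.64)<.03)&(abs(X[...,1]+.045)<.02); print("pin",rect(X,m))
E
```

```text
clock: 22.98
eef_pos: [0.6397, 0.0203, 0.1344]
tool_rot: [0.721, 0.692, -0.001, -0.001]
ft_force: [-0.4, -0.1, -3.4]
grip_width: 0.0627
grasp_force: 67.6
at [639.7  20.3 134.4] turn [-0.0028  0.0003 -0.0009] then shift [ 0.6  2.4 68.4]
held plate, tool frame [[-39.6, -33.1, -27.2], [10.1, -0.6, -21.1], [44.8, 32.2, -9.0]]
table (array([645.1,  98. ]), array([64.6, 98.9]), 87.6, 17541) 0.06978898240276668
pin (array([0., 0.]), array([0., 0.]), -90.0, 0)
```

View pics/w6.png

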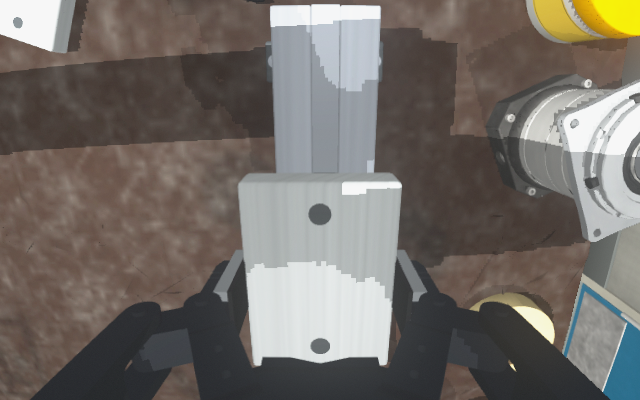

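The plate is held level and centred, its far edge at row 175 with the table running straight ahead. Lowering.

```bash
python3 -m creep '[[[0.6,2.2,15],[0,0,0]],[[0,0,20],[0,0,0]],[[0,0,20],[0,0,0]],[[0,0,8],[0,0,0]],[[0,0,3],[0,0,0]],[[0,0,1],[0,0,0]],[[0,0,0],[0,0,0]],[[0,0,0],[0,0,0]]]' 40
python3 - <<'E'
from h import *
go(642.1,20.8,66,87.7)
E
```

```text
clock: 24.02
eef_pos: [0.6437, 0.021, 0.0688]
tool_rot: [0.721, 0.692, 0.0, 0.0]
ft_force: [0.1, 0.4, -2.6]
grip_width: 0.0626
grasp_force: 67.5
at [643.7  21.   68.8] turn [ 0.0013 -0.0001 -0.0009] then shift [-0.2 -1.6  2.8]
```

```bash
python3 -m creep '[[[0,-1.4,1.3],[0,0,0]],[[0,0,1],[0,0,0]],[[0,0,0.5],[0,0,0]],[[0,0,0],[0,0,0]],[[0,0,0],[0,0,0]]]' 40
```

```text
clock: 24.65
eef_pos: [0.6418, 0.021, 0.0663]
tool_rot: [0.721, 0.692, 0.0, 0.0]
ft_force: [-4.7, 0.2, 5.2]
grip_width: 0.0626
grasp_force: 68.6
```

```bash
python3 -m creep '[[[0,0,0],[0,0,0]],[[0,0,0],[0,0,0]],[[0,0,0],[0,0,0]],[[0,0,-10],[0,0,0]],[[0,0,-40],[0,0,0]],[[0,0,-60],[0,0,0]],[[0,0,-60],[0,0,0]],[[20,-50,0],[0,0,0.12]],[[20,-55,0],[0,0,0.12]],[[10,-50,0],[0,0,0.12]],[[0,0,0],[0,0,0]],[[0,0,0],[0,0,0]]]' 78
python3 - <<'E'
from h import *
t=shot("top"); plates(t); X=cloud(t)
m=(X[...,2]>.08)&(X[...,2]<.096)&(abs(X[...,0]-.64)<.05)&(abs(X[...,1]-.02)<.1); print("pile top",rect(X,m),np.median(X[m][:,2]))
w=shot("wrist"); print("wrist"); plates(w); go(421.8,196.4,50,67.0)
E
```

```text
clock: 26.15
eef_pos: [0.4973, 0.0952, 0.2364]
tool_rot: [0.833, 0.553, 0.001, 0.001]
ft_force: [-0.0, 0.8, 0.4]
grip_width: 0.0783
grasp_force: 0.0
comp [397 159  33  35 610] [ 588.  -312.9] [65.3 89.6] 32.9 610 z 0.018
comp [180 195  35  31 627] [467.5 347.3] [64.6 90.8] -64.1 627 z 0.0179
pile top (array([638.7,   8.3]), array([ 64.2, 115.9]), 87.8, 670) 0.08776643569007747
wrist
comp [285  61  49  20 663] [527.6 193.4] [14.3 51. ] -15.6 663 z 0.0139
comp [ 187   65   66   86 5083] [424.  195.7] [65. 90.] 67.1 5083 z 0.0177
comp [448 240  19  60 164] [605.7 -93. ] [ 2.2 84.7] 87.6 164 z 0.019
comp [465 373  40  27 783] [ 598.7 -306.7] [52.  60.4] -28.8 783 z 0.018
at [497.8  94.7 235.8] turn [ 0.0015 -0.0007  0.    ] then shift [  63.9 -109.6  185.8]
```

```bash
python3 -m creep '[[[12,-20,0],[0,0,0]],[[24,-40,20],[0,0,0]],[[28.3,-48,40],[0,0,0]],[[0,0,50],[0,0,0]],[[0,0,50],[0,0,0]],[[0,0,25],[0,0,0]],[[0,0,0],[0,0,0]],[[0,0,0],[0,0,0]],[[0,0,0],[0,0,0]]]' 78
python3 - <<'E'
from h import *
go(423.3,196,-4,67.1)
E
```

```text
clock: 27.38
eef_pos: [0.4267, 0.1929, 0.0553]
tool_rot: [0.834, 0.552, 0.002, 0.0]
ft_force: [0.4, 0.8, -0.2]
grip_width: 0.078
grasp_force: 0.0
at [426.7 192.9  55.3] turn [ 0.0022 -0.0024 -0.0018] then shift [ 1.6 -4.3 59.3]
```

```bash
python3 -m creep '[[[1.6,-4.2,0],[0,0,0]],[[0,0,20],[0,0,0]],[[0,0,20],[0,0,0]],[[0,0,14],[0,0,0]],[[0,0,5],[0,0,0]],[[0,0,0],[0,0,0]],[[0,0,0],[0,0,0]]]' 78
python3 -m creep '[[[0,0,0],[0,0,0]],[[0,0,0],[0,0,0]],[[0,0,0],[0,0,0]],[[0,0,0],[0,0,0]],[[0,0,0],[0,0,0]]]' 40
python3 - <<'E'
from h import *
go(642.1,20.8,146,87.7)
E
```

```text
clock: 28.25
eef_pos: [0.4223, 0.1958, -0.0046]
tool_rot: [0.834, 0.552, 0.001, 0.0]
ft_force: [1.0, 0.5, -0.2]
grip_width: 0.0782
grasp_force: 0.0
clock: 28.88
eef_pos: [0.4228, 0.1957, -0.004]
tool_rot: [0.834, 0.552, 0.001, 0.0]
ft_force: [-0.3, -1.8, 5.6]
grip_width: 0.0625
grasp_force: 66.7
at [422.8 195.7  -4. ] turn [ 0.0021 -0.001  -0.3611] then shift [-166.   226.2 -150. ]
```

```bash
python3 -m creep '[[[0,0,-10],[0,0,0]],[[0,0,-40],[0,0,0]],[[0,0,-50],[0,0,0]],[[0,0,-50],[0,0,-0.18]],[[0,0,0],[0,0,-0.18]],[[-15,22,0],[0,0,0]],[[-33,45,0],[0,0,0]],[[-35,48,0],[0,0,0]],[[-35,48,0],[0,0,0]],[[-30,40,0],[0,0,0]],[[-18,23,0],[0,0,0]],[[0,0,0],[0,0,0]]]' 40
python3 -m creep '[[[0,0,0],[0,0,0]],[[0,0,0],[0,0,0]]]' 40
cat > look.py <<'E'
from h import *
import sys
zt=float(sys.argv[1]); go(642.1,20.8,zt,87.7)
p=shot("wrist"); X=cloud(p); T=np.linalg.inv(pose()); Y=X@T[:3,:3].T+T[:3,3]
m=(p["z_map"]>0)&(abs(Y[...,1])<.028)&(abs(Y[...,0])<.06)&(Y[...,2]>-.026)&(Y[...,2]<-.012)&(p["z_map"]<.25)
k=Y[m]; print("held plate tool x front", np.round(np.percentile(k,[99,99.9],axis=0)*1e3,1).tolist())
m=(X[...,2]>.066)&(X[...,2]<.074)&(abs(X[...,0]-.64)<.05)&(abs(X[...,1])<.19); print("table",rect(X,m))
E
python3 look.py 84
```

```text
clock: 30.38
eef_pos: [0.6415, 0.0185, 0.1439]
tool_rot: [0.723, 0.691, -0.0, -0.0]
ft_force: [-0.1, 0.5, -3.0]
grip_width: 0.0625
grasp_force: 67.4
clock: 30.62
eef_pos: [0.6398, 0.0213, 0.1449]
tool_rot: [0.721, 0.693, -0.0, -0.0]
ft_force: [-0.4, 0.4, -3.3]
grip_width: 0.0625
grasp_force: 67.4
at [639.8  21.3 144.9] turn [-0.0011 -0.0001  0.0004] then shift [-0.4  2.3 60.9]
held plate tool x front [[46.4, 27.4, -15.2], [46.6, 27.9, -12.3]]
table (array([645.3, 105.5]), array([64.5, 83.8]), 87.7, 13682)
```

```bash
python3 -m creep '[[[-1,2.2,10],[0,0,0]],[[0,0,20],[0,0,0]],[[0,0,15],[0,0,0]],[[0,0,8],[0,0,0]],[[0,0,4],[0,0,0]],[[0,0,0],[0,0,0]],[[0,0,0],[0,0,0]]]' 40
python3 - <<'E'
from h import *
go(642.1,20.8,84,87.7)
E
```

```text
clock: 31.55
eef_pos: [0.6435, 0.0193, 0.0886]
tool_rot: [0.721, 0.692, 0.0, 0.0]
ft_force: [0.1, 0.5, -2.7]
grip_width: 0.0623
grasp_force: 67.5
at [643.5  19.3  88.6] turn [ 0.0013 -0.0001 -0.0009] then shift [ 1.4 -1.4  4.6]
```

```bash
python3 -m creep '[[[0.8,-1.5,0],[0,0,0]],[[0,0,1.5],[0,0,0]],[[0,0,1.5],[0,0,0]],[[0,0,1],[0,0,0]],[[0,0,0.5],[0,0,0]],[[0,0,0],[0,0,0]],[[0,0,0],[0,0,0]]]' 40
python3 -m creep '[[[0,0,0],[0,0,0]],[[0,0,0],[0,0,0]],[[0,0,0],[0,0,0]],[[0,0,-10],[0,0,0]],[[0,0,-40],[0,0,0]],[[0,0,-60],[0,0,0]],[[0,0,-40],[0,0,0]],[[-50,-10,0],[0,0,0.16]],[[-50,-10,0],[0,0,0.16]],[[-50,-30,0],[0,0,0.16]],[[0,0,0],[0,0,0.16]],[[0,0,0],[0,0,0]]]' 78
python3 - <<'E'
from h import *
t=shot("top"); plates(t); X=cloud(t)
for z in (.088,.106):
  m=(abs(X[...,2]-z)<.006)&(abs(X[...,0]-.64)<.05)&(abs(X[...,1]-.03)<.06); print("pile",z,rect(X,m))
w=shot("wrist"); cv2.imwrite("pics/w7.png",w["image"]); print("wrist"); plates(w); X=cloud(w)
m=(abs(X[...,2]-.106)<.006)&(abs(X[...,0]-.64)<.05)&(abs(X[...,1]-.03)<.06); print("pile",rect(X,m))
go(588,-312.9,120,32.9)
E
```

```text
clock: 32.42
eef_pos: [0.6414, 0.0202, 0.0841]
tool_rot: [0.721, 0.692, 0.0, 0.0]
ft_force: [-3.5, -0.5, 5.5]
grip_width: 0.0628
grasp_force: 68.4
clock: 33.92
eef_pos: [0.5638, -0.1132, 0.2345]
tool_rot: [0.903, 0.431, 0.001, 0.0]
ft_force: [1.1, -0.3, -0.1]
grip_width: 0.078
grasp_force: 0.0
comp [404 159  26  35 516] [ 587.6 -313. ] [66.3 89.8] 34.6 516 z 0.0183
comp [180 195  35  31 626] [467.2 346.9] [64.4 91.4] -64.0 626 z 0.0177
pile 0.088 (array([612.6,  17.6]), array([20.7, 91.5]), -72.4, 19)
pile 0.106 (array([639.1,  22.4]), array([64.7, 89.7]), 87.7, 678)
wrist
comp [ 419  238   54   49 1312] [ 607.7 -303. ] [48.5 65.9] -56.9 1312 z 0.0178
pile (array([639.9,   6.7]), array([61.1, 63.9]), -2.5, 4457)
at [ 564.6 -112.4  234.1] turn [ 0.0013 -0.0009  0.3184] then shift [-89.2 181.1 114.1]
```

View pics/w7.png

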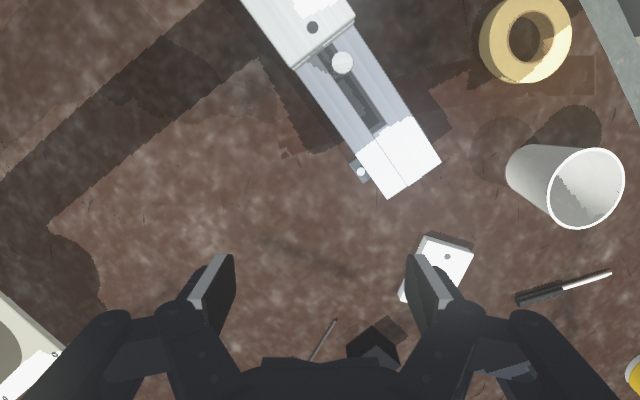

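```bash
python3 -m creep '[[[0,0,0],[0,0,0.16]],[[0,0,0],[0,0,0.158]],[[-15,25,0],[0,0,0]],[[-25,50,0],[0,0,0]],[[-25,50,0],[0,0,0]],[[-44,15,0],[0,0,0]],[[0,0,0],[0,0,0]],[[0,0,0],[0,0,0]]]' 78
python3 - <<'E'
from h import *
w=shot("wrist"); plates(w); go(588.5,-313,-4,33)
E
```

```text
clock: 35.02
eef_pos: [0.5487, -0.2888, 0.2334]
tool_rot: [0.959, 0.283, 0.0, -0.0]
ft_force: [0.3, 0.7, -0.2]
grip_width: 0.0782
grasp_force: 0.0
comp [251   6  36  58 219] [ 634.4 -172.5] [ 1.3 62.9] -2.7 219 z 0.0184
comp [ 331  107   61   81 4710] [ 590.7 -314.9] [64.4 88.3] 33.1 4710 z 0.0178
comp [474 118  51  38 382] [ 687.3 -440.2] [11.5 66.5] -20.5 382 z 0.0145
comp [367 329  30  28 289] [ 389.8 -486.9] [26.  51.8] 0.0 289 z 0.0113
at [ 548.9 -288.3  233.5] turn [ 0.0002 -0.0005 -0.0018] then shift [ 19.7  42.3 237.5]
```

```bash
python3 -m creep '[[[10,22,10],[0,0,0]],[[10,22,30],[0,0,0]],[[0,0,50],[0,0,0]],[[0,0,50],[0,0,0]],[[0,0,40],[0,0,0]],[[0,0,0],[0,0,0]],[[0,0,0],[0,0,0]],[[0,0,0],[0,0,0]]]' 78
python3 - <<'E'
from h import *
go(589.8,-314.2,-4,33)
w=shot("wrist"); plates(w)
E
```

```text
clock: 36.08
eef_pos: [0.5908, -0.316, 0.0564]
tool_rot: [0.959, 0.282, 0.002, 0.002]
ft_force: [-0.8, 0.0, 0.7]
grip_width: 0.0776
grasp_force: 0.0
at [ 590.8 -316.    56.4] turn [ 0.0047 -0.0026 -0.0034] then shift [ 0.2 -2.  60.4]
comp [ 96   5  40  70 639] [ 622.5 -172.1] [ 2.5 39.1] -2.7 639 z 0.0213
comp [  260   151   113   143 14995] [ 590.1 -314.7] [64.4 90.5] 33.1 14995 z 0.0177
```

```bash
python3 -m creep '[[[0.2,-1.2,0],[0,0,0]],[[0,0,20],[0,0,0]],[[0,0,20],[0,0,0]],[[0,0,14],[0,0,0]],[[0,0,5.5],[0,0,0]],[[0,0,0],[0,0,0]],[[0,0,0],[0,0,0]]]' 78
python3 -m creep '[[[0,0,0],[0,0,0]],[[0,0,0],[0,0,0]],[[0,0,0],[0,0,0]],[[0,0,0],[0,0,0]],[[0,0,0],[0,0,0]]]' 40
python3 - <<'E'
from h import *
go(642.1,20.8,196,87.7)
E
```

```text
clock: 37.0
eef_pos: [0.5888, -0.3147, -0.0053]
tool_rot: [0.959, 0.282, 0.001, 0.001]
ft_force: [0.2, -0.1, 0.1]
grip_width: 0.0781
grasp_force: 0.0
clock: 37.62
eef_pos: [0.5891, -0.3148, -0.0047]
tool_rot: [0.959, 0.282, 0.001, 0.001]
ft_force: [0.2, -1.0, 5.6]
grip_width: 0.0625
grasp_force: 69.4
at [ 589.1 -314.8   -4.7] turn [ 2.600e-03 -1.000e-04 -9.588e-01] then shift [ 337.5   39.5 -200.7]
```

```bash
python3 -m creep '[[[0,0,-10],[0,0,0]],[[0,0,-40],[0,0,0]],[[0,0,-55],[0,0,0]],[[0,0,-55],[0,0,0]],[[0,0,-45],[0,0,-0.16]],[[0,0,0],[0,0,-0.16]],[[0,0,0],[0,0,-0.16]],[[0,0,0],[0,0,-0.16]],[[0,0,0],[0,0,-0.16]],[[0,0,0],[0,0,-0.158]],[[0,0,0],[0,0,0]],[[0,0,0],[0,0,0]]]' 40
python3 - <<'E'
from h import *
go(642.1,20.8,196,87.7)
E
```

```text
clock: 39.12
eef_pos: [0.5878, -0.3141, 0.1984]
tool_rot: [0.722, 0.692, -0.0, -0.001]
ft_force: [-0.1, 0.6, -1.8]
grip_width: 0.0626
grasp_force: 68.4
at [ 587.8 -314.1  198.4] turn [-0.0011 -0.0005 -0.0031] then shift [336.8  40.8   2.4]
```

```bash
python3 -m creep '[[[25,3,0],[0,0,-0.002]],[[45,6,0],[0,0,0]],[[50,6,0],[0,0,0]],[[50,6,0],[0,0,0]],[[50,6,0],[0,0,0]],[[50,6,0],[0,0,0]],[[45,6,0],[0,0,0]],[[21.5,3,0],[0,0,0]],[[0,0,0],[0,0,0]],[[0,0,0],[0,0,0]],[[0,0,0],[0,0,0]]]' 40
python3 look.py 101.5
```

```text
clock: 40.5
eef_pos: [0.6431, 0.0187, 0.1989]
tool_rot: [0.722, 0.692, -0.0, 0.0]
ft_force: [0.0, -0.3, -2.8]
grip_width: 0.0628
grasp_force: 68.4
at [643.1  18.7 198.9] turn [-0.0002  0.0003 -0.0012] then shift [ 2.  -1.1 97.4]
held plate tool x front [[46.4, 27.4, -15.2], [46.6, 27.9, -12.4]]
table (array([645.4, 105.9]), array([64.6, 83.1]), 87.2, 8789)
```

```bash
python3 -m creep '[[[1.4,-0.5,10],[0,0,0]],[[0,0,30],[0,0,0]],[[0,0,30],[0,0,0]],[[0,0,15],[0,0,0]],[[0,0,7],[0,0,0]],[[0,0,0],[0,0,0]],[[0,0,0],[0,0,0]]]' 40
python3 - <<'E'
from h import *
go(641.8,20.2,101.5,87.7)
E
```

```text
clock: 41.42
eef_pos: [0.6438, 0.0217, 0.1082]
tool_rot: [0.721, 0.693, 0.001, 0.001]
ft_force: [0.5, 1.1, -2.7]
grip_width: 0.0627
grasp_force: 68.3
at [643.8  21.7 108.2] turn [ 0.0025 -0.0002  0.0011] then shift [-1.6 -2.   6.7]
```

```bash
python3 -m creep '[[[-1.2,-1.8,1],[0,0,0]],[[0,0,2],[0,0,0]],[[0,0,1.5],[0,0,0]],[[0,0,1],[0,0,0]],[[0,0,0.5],[0,0,0]],[[0,0,0],[0,0,0]],[[0,0,0],[0,0,0]]]' 40
```

```text
clock: 42.3
eef_pos: [0.6409, 0.0206, 0.1013]
tool_rot: [0.721, 0.693, 0.0, 0.0]
ft_force: [-2.6, -0.9, 2.1]
grip_width: 0.0627
grasp_force: 69.0
```

```bash
python3 -m creep '[[[0,0,0],[0,0,0]],[[0,0,0],[0,0,0]],[[0,0,0],[0,0,0]],[[0,0,-10],[0,0,0]],[[0,0,-40],[0,0,0]],[[0,0,-50],[0,0,0]],[[0,0,-20],[0,0,0]],[[50,-20,0],[0,0,-0.164]],[[50,-20,0],[0,0,-0.164]],[[50,-10,0],[0,0,-0.164]],[[0,0,0],[0,0,0]],[[0,0,0],[0,0,0]]]' 78
python3 - <<'E'
from h import *
t=shot("top"); plates(t); X=cloud(t)
m=(abs(X[...,2]-.124)<.006)&(abs(X[...,0]-.64)<.05)&(abs(X[...,1]-.03)<.06); print("pile",rect(X,m))
w=shot("wrist"); print("wrist"); plates(w); go(467.3,347,120,115.9)
E
```

```text
clock: 43.8
eef_pos: [0.5734, 0.1636, 0.2216]
tool_rot: [0.53, 0.848, 0.0, 0.001]
ft_force: [-0.2, 0.5, 1.3]
grip_width: 0.0781
grasp_force: 0.0
comp [180 197  24  29 437] [463.9 354.3] [64.2 74.1] -63.2 437 z 0.0178
pile (array([638.3,  22.6]), array([64.7, 89.6]), 88.3, 684)
wrist
comp [272 104  44  42 629] [527.9 193.3] [14.  51.8] -15.8 629 z 0.0138
comp [246 312  37  58 173] [606.2 -76. ] [  1.8 117. ] 87.7 173 z 0.0182
at [573.7 162.6 221.2] turn [ 0.0006  0.0004 -0.001 ] then shift [212.4 -15.2 101.2]
```

```bash
python3 -m creep '[[[25,-2,0],[0,0,0]],[[45,-4,0],[0,0,0]],[[50,-5,20],[0,0,0]],[[50,-5,40],[0,0,0]],[[32,0,50],[0,0,0]],[[5,0,50],[0,0,0]],[[0,0,0],[0,0,0]],[[0,0,0],[0,0,0]],[[0,0,0],[0,0,0]]]' 78
python3 - <<'E'
from h import *
go(467.3,347,-4,115.9)
w=shot("wrist"); plates(w)
E
```

```text
clock: 45.02
eef_pos: [0.4712, 0.3419, 0.0648]
tool_rot: [0.531, 0.847, 0.002, 0.001]
ft_force: [-0.8, -0.4, 0.6]
grip_width: 0.0782
grasp_force: 0.0
at [471.2 341.9  64.8] turn [ 0.0051 -0.0008 -0.0009] then shift [ 6.3 -1.3 68.8]
comp [ 61  24  14  17 186] [295.6 382.8] [8.6 9. ] 47.0 186 z 0.018
comp [  268   141   109   139 14004] [469.3 347.4] [64.4 89.7] -63.9 14004 z 0.0177
```

```bash
python3 -m creep '[[[5.2,0,5],[0,0,0]],[[0,0,20],[0,0,0]],[[0,0,20],[0,0,0]],[[0,0,17],[0,0,0]],[[0,0,6.5],[0,0,0]],[[0,0,0],[0,0,0]],[[0,0,0],[0,0,0]]]' 78
python3 -m creep '[[[0,0,0],[0,0,0]],[[0,0,0],[0,0,0]],[[0,0,0],[0,0,0]],[[0,0,0],[0,0,0]],[[0,0,0],[0,0,0]]]' 40
python3 - <<'E'
from h import *
go(641.5,20.4,196,87.7)
E
```

```text
clock: 45.95
eef_pos: [0.4671, 0.3466, -0.0059]
tool_rot: [0.53, 0.848, 0.001, 0.0]
ft_force: [-0.1, -0.9, 0.7]
grip_width: 0.0784
grasp_force: 0.0
clock: 46.58
eef_pos: [0.4681, 0.3472, -0.0047]
tool_rot: [0.53, 0.848, 0.002, 0.001]
ft_force: [1.0, 0.7, 6.2]
grip_width: 0.0626
grasp_force: 68.6
at [468.1 347.2  -4.7] turn [ 0.004  -0.0017  0.4931] then shift [-319.6  186.4 -200.7]
```

```bash
python3 -m creep '[[[0,0,-10],[0,0,0]],[[0,0,-40],[0,0,0]],[[0,0,-55],[0,0,0]],[[0,0,-55],[0,0,0.164]],[[0,0,-40],[0,0,0.164]],[[0,0,0],[0,0,0.165]],[[-20,12,0],[0,0,0]],[[-40,23,0],[0,0,0]],[[-45,26,0],[0,0,0]],[[0,0,0],[0,0,0]]]' 40
python3 -m creep '[[[-45,26,0],[0,0,0]],[[-45,26,0],[0,0,0]],[[-45,26,0],[0,0,0]],[[-45,26,0],[0,0,0]],[[-25,16,0],[0,0,0]],[[-9,5,0],[0,0,0]],[[0,0,0],[0,0,0]],[[0,0,0],[0,0,0]],[[0,0,0],[0,0,0]]]' 40
python3 look.py 119.5
```

```text
clock: 47.82
eef_pos: [0.5238, 0.2352, 0.1929]
tool_rot: [0.723, 0.691, -0.001, 0.0]
ft_force: [0.9, 0.3, -2.8]
grip_width: 0.0626
grasp_force: 67.6
clock: 48.95
eef_pos: [0.6391, 0.0215, 0.1936]
tool_rot: [0.72, 0.694, 0.0, -0.0]
ft_force: [0.4, 0.4, -2.8]
grip_width: 0.0627
grasp_force: 67.6
at [639.1  21.5 193.6] turn [-0.0002 -0.0003  0.0022] then shift [-0.5  3.  74.1]
held plate tool x front [[44.5, 27.5, -15.0], [44.7, 27.9, -12.3]]
table (array([645.5, 105.7]), array([64.5, 82.7]), 87.2, 9069)
```

```bash
python3 -m creep '[[[0.5,2.2,10],[0,0,0.003]],[[0,0,25],[0,0,0]],[[0,0,20],[0,0,0]],[[0,0,10],[0,0,0]],[[0,0,3],[0,0,0]],[[0,0,0],[0,0,0]],[[0,0,0],[0,0,0]]]' 40
python3 - <<'E'
from h import *
go(641.3,22.2,119.5,87.7)
E
```

```text
clock: 49.88
eef_pos: [0.6425, 0.0204, 0.1265]
tool_rot: [0.722, 0.692, 0.001, 0.001]
ft_force: [-0.1, -0.7, -2.6]
grip_width: 0.0624
grasp_force: 67.5
at [642.5  20.4 126.5] turn [ 0.0019 -0.0001 -0.0029] then shift [ 1.7 -1.3  7. ]
```

```bash
python3 -m creep '[[[1.5,-1,1],[0,0,-0.002]],[[0,0,2],[0,0,0]],[[0,0,2],[0,0,0]],[[0,0,1],[0,0,0]],[[0,0,0.7],[0,0,0]],[[0,0,0],[0,0,0]],[[0,0,0],[0,0,0]]]' 40
```

```text
clock: 50.75
eef_pos: [0.6408, 0.0219, 0.1193]
tool_rot: [0.721, 0.692, 0.0, 0.0]
ft_force: [-2.5, -0.6, 2.9]
grip_width: 0.0626
grasp_force: 68.3
```

Released next; then back off toward the robot and inspect.

```bash
python3 -m creep '[[[0,0,0],[0,0,0]],[[0,0,0],[0,0,0]],[[0,0,0],[0,0,0]],[[0,0,-10],[0,0,0]],[[0,0,-40],[0,0,0]],[[0,0,-50],[0,0,0]],[[-10,-50,0],[0,0,0]],[[-20,-50,0],[0,0,0]],[[-20,-50,0],[0,0,0]],[[0,0,0],[0,0,0]],[[0,0,0],[0,0,0]]]' 78
python3 - <<'E'
from h import *
t=shot("top"); plates(t,box=(.2,.9,-.6,.6)); X=cloud(t)
m=(abs(X[...,2]-.142)<.006)&(abs(X[...,0]-.64)<.05)&(abs(X[...,1]-.03)<.06); print("pile",rect(X,m))
m=(X[...,2]>.12)&(X[...,2]<.135)&(abs(X[...,0]-.64)<.03)&(abs(X[...,1]+.045)<.015); print("pin",rect(X,m))
w=shot("wrist"); X=cloud(w)
m=(abs(X[...,2]-.142)<.005)&(abs(X[...,0]-.64)<.05)&(abs(X[...,1]-.03)<.06); print("pile",rect(X,m))
s=shot("side")
def crop(p,r,f): return cv2.resize(p["image"][r[0]:r[1],r[2]:r[3]],None,fx=f,fy=f)
a=crop(s,(150,270,290,450),2.5); b=crop(t,(110,200,230,390),2.5); 
c=np.zeros((a.shape[0]+b.shape[0],400,3),np.uint8); c[:a.shape[0],:a.shape[1]]=a; c[a.shape[0]:,:b.shape[1]]=b; cv2.imwrite("pics/f.png",c); cv2.imwrite("pics/f2.png",w["image"])
E
```

```text
clock: 52.12
eef_pos: [0.49, -0.0219, 0.22]
tool_rot: [0.722, 0.692, 0.001, 0.001]
ft_force: [0.8, 0.3, 0.0]
grip_width: 0.078
grasp_force: 0.0
pile (array([638.2,  21.9]), array([65., 90.]), 88.1, 700)
pin (array([635.9, -43.4]), array([13.2, 13.9]), -87.3, 26)
pile (array([639.8,  21.5]), array([65.7, 88.9]), 87.6, 11412)
```

View pics/f.png

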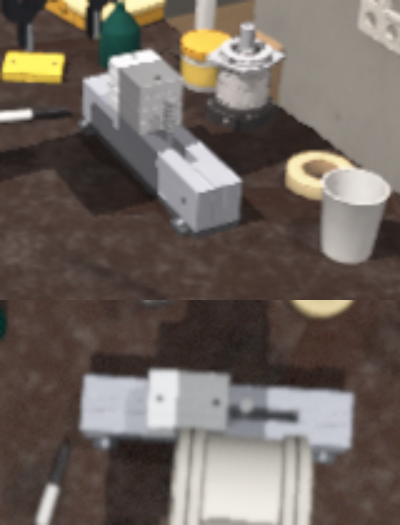

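View pics/f2.png

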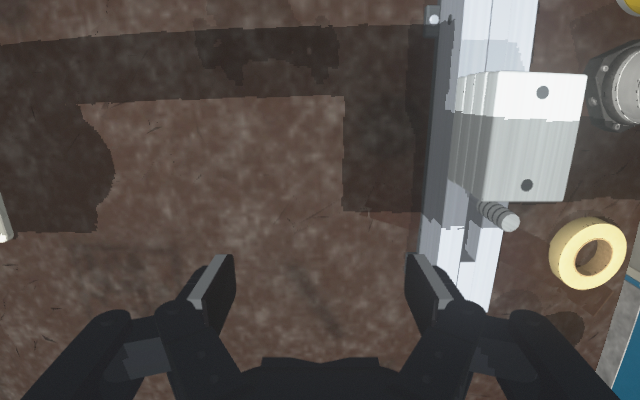

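The pile is square, with four flush layers and its near end at about (500,200). The pin stands upright to its right, about 17 mm away, and no plates remain on the bench. Handing in.

```bash
python3 -c "
from workcell import workorder
print(workorder.job_done())"
```

```text
the job is handed in; nothing more can be done
None
```

The job is handed in: the pin stands upright in the hidden notch, and the four plates present are stacked square over the slot about 17 mm left of its shaft. The arm never went near the oil can or the cup.

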